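# Clamp the glued notebook

## Task

The little leather notebook has been freshly glued and must be pressed. Without picking anything up, push it along the clamping board with the fingertips until its long edge lies flush against the wooden back stop, then flip the clamp lever over past its centre so that it snaps down and holds the notebook under its rubber foot. Leave everything else on the desk where it is, and finish clear of it all.

Things in the scene. Friction and masses are not known exactly. Their poses are not given: they have to be found in the camera images.
- clamp_board: Fixed light-wood board on the desk, 280 (x) x 230 (y) mm, its top 14 mm above the desk. Origin: centre, at desk level; x points from the open end to the back stop, a wooden bar (200 mm along y, 23 mm high above the board, 12 mm thick) with its face at x = +55 mm. Behind its middle stands a steel toggle clamp, 44 mm wide. Stamp and eraser stand behind the stop, 75 to 90 mm either side of it.
- stop_face (a point): Middle of the stop's front face, at the board's top surface (x = +55, y = 0, z = 14 mm in the board frame); axes as the board's.
- notebook: Loose leather notebook lying flat on the board. The book is 148 (its x, from -64 to +84) x 106 (y) x 17 mm thick, a flat ribbon hangs out at -x; 0.13 to 0.27 kg. Origin: underside, midway in y. Its -y long edge is pushed, its +y edge faces the stop, within 8 degrees of parallel. It starts 20 to 60 mm short and slides at 1 to 3 N. Flush, its origin is at x = +2 mm in the board frame.
- clamp_lever (a joint): Lever angle, rad; the hinge runs along the board's y. 0 = open: the lever stands up, leaning 20 degrees back from upright, away from the notebook. It grows as the lever swings over the stop towards the notebook. A spring drives it to 0 below about 1.0 and to the closed end above that; closed on the notebook it reads about 1.94 (empty 2.0). Flipping takes about 3 N near the tip.
- lever_tip (a point): Outer end of the lever's black rubber grip, 121 mm from the hinge. The grip is a round rod 17 mm thick, covering the last 60 mm of the lever. Open, this point is about 164 mm above the desk and at about x = +139, y = 0 mm in the board frame.
- lever_pivot (a point): The lever's hinge axis, at x = +85, y = 0, z = 56 mm in the board frame. The lever's rubber foot (20 mm across) sits 55 mm from it and comes down on the notebook, 25 mm in from its flush edge.
- rubber_stamp: Bystander on the board behind the stop: rubber stamp with turned handle, 28 x 38 x 63 mm, origin under its centre.
- eraser: Bystander on the board behind the stop, on the other side of the clamp: eraser, 22 x 46 x 13 mm, origin under its centre.
- ink_bottle: Bystander on the desk: square ink bottle, 46 x 46 x 60 mm, origin under its centre.
- loupe: Bystander on the desk: black loupe, 36 x 36 x 38 mm, origin under its centre.
- card_case: Bystander on the desk: leather card case, 55 x 95 x 14 mm, origin under its centre.
- desk_bell: Bystander on the desk: hand bell, 62 x 62 x 124 mm, origin under its centre.
Things that resemble listed ones, but are neither listed nor needed, are in the scene too. Of the things shaped like the notebook, the leather one is meant.

How it is judged (in metres and radians):
On the way, in this order (a step that is already met when the one before it is completed fails the run):
1. the notebook lies flush against the back stop while the lever is still open (x of notebook in the frame of clamp_board above -0.002 m and angle between the y axis of notebook and the x axis of clamp_board, either way round below 0.05 rad and value of joint clamp_lever below 0.6 rad), for 0.2 s.
2. the lever has snapped over and its foot holds the notebook (value of joint clamp_lever above 1.8 rad and contact force between clamp_lever and notebook above 2 N), for 0.2 s.
At the end, for the whole second after the job is handed in: The notebook's edge is within 5 mm of the stop and parallel to it within 3 degrees; the lever is closed (above 1.8 rad), its foot presses on the notebook with more than 2 N, and the notebook is at rest (all of step 2 and x of notebook in the frame of clamp_board above -0.003 m and angle between the y axis of notebook and the x axis of clamp_board, either way round below 0.05 rad and linear speed of notebook below 0.01 m/s); the robot touches nothing.
It fails at once if the notebook is lifted or tipped (height (world z) of notebook above 0.026 m or angle between notebook's own z axis and vertical above 0.12 rad).
It fails at once if a bystander is moved (distance of any of rubber_stamp, eraser, ink_bottle, loupe, card_case, desk_bell from where it was at the start of the episode above 0.015 m).
It also fails if it takes over 51 s, if anything falls off the work surface, if the arm or the gripper's body presses on something with over 40 N, if the wrist force passes 120 N, or if a joint passes its speed limit or range.

## Robot

A 7-joint arm with a two-finger parallel gripper is mounted at the origin on the work surface; the furniture and walls round the work are solid. World frame = base frame: x ahead of the robot, y to its left, z up, the work surface at z = 0. Lengths are in m, angles in degrees, forces in N, time in s.
With the tool pointing down it reaches from about 0.4 to 0.85 m from the base axis. Payload 4.4 kg.
Tool frame: the origin (TCP) lies midway between the tips of the shut fingers; the grasp point (between the pads) lies 19 mm behind it; z points along the fingers, y is the line along which they close (so a half turn about z gives the same grasp; the last joint's range is limited). The gripper opens to 94 mm and grips with 3 to 60 N. Pads are 16 mm wide; open, the fingers measure 119 mm over their backs; the gripper's body (75 mm by 177 mm) begins 78 mm behind the grasp point.
Start: joints at [70.485, 36.005, 2.206, 86.941, -1.547, 57.084, -1.146], TCP at [0.176, -0.626, 0.205] pointing down, gripper open.
Joint ranges: [-175.42, 175.42], [-21.48, 121.26], [-71.46, 75.88], [10.55, 141.38], [-63.04, 243.04], [13.31, 113.54], [-168.57, 168.57]. Speed limits (degrees/s): [147.25, 147.25, 180, 180, 180, 180, 180].

## Interface

Orientations are given as a 3x3 rotation matrix whose columns are the frame's x, y, z axes.
In Python, from bench import robot gives the robot as it stands.
- The arm moves only by the shell command python3 -m creep 'ROWS' [FORCE]. ROWS is JSON, a list of rows, each an object with "grip": the opening, from 0 (shut) to 1 (fully open); "travel": the shift along the world's x, y, z in m, a list of three; "turn": the turn about the world's z in degrees. A call has exactly 5 rows; each row shifts and turns the commanded pose from where the row before left it; what a row does not reach is not made up. A row lasts 1/10 s, in which the tool goes at most 50 mm and 8.59 degrees, less where a joint would pass 70% of its speed; a pose out of reach is approached as far as the arm can. A call is refused whole if a number of a shift passes 0.05 or a number of a turn 8.59, either way. A call with a gripper value outside its range is refused whole. The fingers move at their own pace and stop on an object; FORCE is the grip in N (left out, the last holds). Time passes only in rows, so rows that do not move let the fingers close, or fill a call up. It gives the time, the measured TCP pose, the force, the opening and the grip force at its end, in the units of the state.
- robot.read_state(): the state, without advancing time (a new reading comes with each control period).
- robot.snapshot(name): name is "scene" or "side" or "wrist"; returns a dict with "img" (384x512x3 uint8, blue, green, red), "camera_matrix" (3x3 intrinsics, pixels), "eye" and "attitude" of the camera in the world. Camera axes: x right, y up, looking along -z (the intrinsics and any distortion apply to the point x, -y, -z); pixel columns grow to the right and rows downward; lengths in m; the calibration is good to about 2 mm. The wrist camera is an equidistant fisheye: a pixel r from the principal point sees the ray r / f radians off the axis. A picture is of the moment at which its call begins. There is no depth.
- robot.hand_in(): hands the job in; it is judged then, once.
The state is a dict: "t": time; "joints": joint angles; "qd": joint speeds; "tau": joint torques, N m; "ee_pos": TCP position; "orientation": TCP orientation; "ft_force": force on the tool from outside, world axes, zero at the start; "wrist_torque": the same for the moment, N m; "grip_width": opening from 0.0 (shut) to 1.0 (fully open); "grasp_force": force on a finger pad.
Only numpy, scipy, OpenCV 4.12 (cv2) and the standard library are available. Lean on these libraries where they do the work, as an engineer would, in place of code of your own. Each camera call takes 0.05 s, during which the arm holds its last target. There are 200 camera calls.

## Working session

There is one attempt and no reset: what is moved stays moved. The work goes in short steps, Python scripts to look and compute and a shell command to move; the robot and the scene stay as the last step left them, time stands still between calls to the robot, and variables do not carry over. Pictures are saved under pics/ and viewed, at most 10 in all, crops included, and the job is handed in when it is done.

```bash
mkdir -p pics; ls; python3 - <<'E'
from bench import robot
import cv2,numpy as np
np.set_printoptions(precision=4,suppress=True)
for n in ["scene","side"]:
    s=robot.snapshot(n); cv2.imwrite(f"pics/{n}0.png",s["img"]); print(n,s["camera_matrix"],s["eye"],s["attitude"],[k for k in s])
E
```

```text
pics
scene [[491.0032   0.     253.8553]
 [  0.     491.0032 187.7   ]
 [  0.       0.       1.    ]] [-0.4351  0.875   0.8914] [[-0.6576  0.3766 -0.6525]
 [-0.7533 -0.3407  0.5625]
 [-0.0104  0.8614  0.5078]] ['img', 'camera_matrix', 'eye', 'attitude']
side [[440.626    0.     250.4415]
 [  0.     440.626  190.4944]
 [  0.       0.       1.    ]] [ 0.3117 -0.975   0.6153] [[ 0.9718  0.1078 -0.2095]
 [-0.2356  0.4224 -0.8753]
 [-0.0058  0.9     0.4359]] ['img', 'camera_matrix', 'eye', 'attitude']
```

View pics/scene0.png

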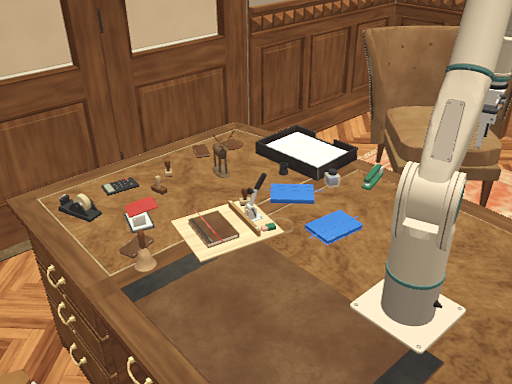

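View pics/side0.png

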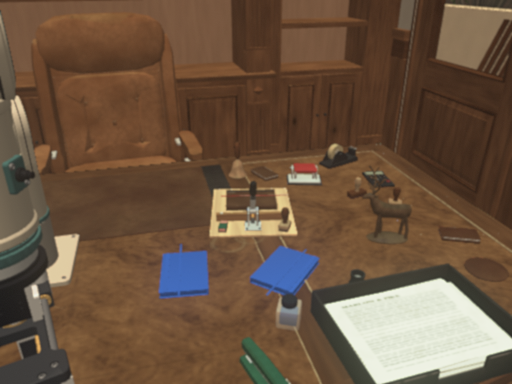

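The scene view shows the light board around (228,228), the brown notebook at (214,228), the clamp lever at (257,187) and the stop between notebook and lever. The side view shows the board at (253,212) from behind the stop, with the blue books as decoys. I'll zoom in on both.

```bash
cat > h.py <<'E'
import numpy as np,cv2
np.set_printoptions(precision=4,suppress=True)
def ray(s,u,v):
    K=s["camera_matrix"];d=np.array([(u-K[0,2])/K[0,0],-(v-K[1,2])/K[1,1],-1.])
    return np.array(s["eye"]),np.array(s["attitude"])@d
def onz(s,u,v,z):
    e,d=ray(s,u,v);return e+d*(z-e[2])/d[2]
def proj(s,p):
    q=np.array(s["attitude"]).T@(np.array(p)-s["eye"]);K=s["camera_matrix"]
    return np.array([K[0,2]-K[0,0]*q[0]/q[2],K[1,2]+K[1,1]*q[1]/q[2]])
E
python3 - <<'E'
from bench import robot
from h import *
a=robot.snapshot("scene");b=robot.snapshot("side")
A=cv2.resize(a["img"][165:265,165:290],None,fx=6,fy=6,interpolation=cv2.INTER_CUBIC)
B=cv2.resize(b["img"][175:245,200:305],None,fx=7,fy=7,interpolation=cv2.INTER_CUBIC)
cv2.imwrite("pics/a1.png",A);cv2.imwrite("pics/b1.png",B)
for s,r in((a,(165,265,165,290)),(b,(175,245,200,305))):
    im=s["img"];h=cv2.cvtColor(im,cv2.COLOR_BGR2HSV)
    m=((h[...,2]>150)&(h[...,1]>50)&(h[...,1]<150)).astype(np.uint8)
    n=np.zeros_like(m);n[r[0]:r[1],r[2]:r[3]]=m[r[0]:r[1],r[2]:r[3]]
    c=max(cv2.findContours(n,0,1)[0],key=cv2.contourArea)
    hull=cv2.convexHull(c);q=cv2.approxPolyDP(hull,4,True)[:,0]
    print(cv2.contourArea(hull))
    for p in q: print(p,onz(s,*p,0.014))
E
```

```text
10728.5
[289 169] [ 0.7079 -0.2858  0.014 ]
[289 244] [0.3771 0.0409 0.014 ]
[202 261] [0.4843 0.2782 0.014 ]
[165 249] [0.6011 0.3263 0.014 ]
[165 183] [0.9314 0.1178 0.014 ]
[188 165] [ 0.9905 -0.0225  0.014 ]
3894.0
[286 188] [0.714  0.2221 0.014 ]
[296 235] [ 0.6527 -0.0536  0.014 ]
[209 235] [0.4342 0.0015 0.014 ]
[214 189] [0.4918 0.2712 0.014 ]
```

View pics/a1.png

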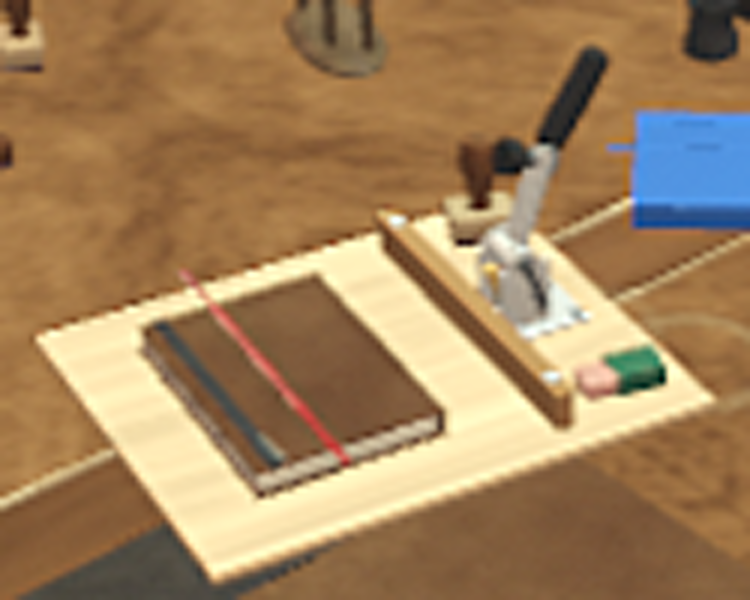

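View pics/b1.png

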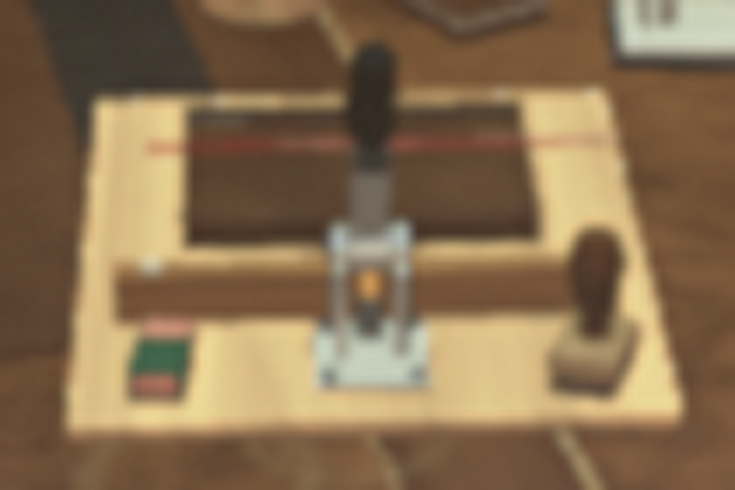

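The scene crop shows board corners at about (37,338), (215,578) and (713,400). The notebook top has corners at about (147,330), (318,277), (442,415) and (262,478), the lever tip is at about (597,52), and the eraser is in front of the stamp behind the stop. In the side crop the board corners are at about (95,95), (607,90), (683,425) and (68,430), and the lever grip runs from (375,45) to (370,165). Next I compute the poses.

```bash
python3 - <<'E'
from bench import robot
from h import *
a=robot.snapshot("scene");b=robot.snapshot("side")
ca=lambda x,y:((x+.5)/6+165-.5,(y+.5)/6+165-.5)
cb=lambda x,y:((x+.5)/7+200-.5,(y+.5)/7+175-.5)
P={}
for n,x,y in[("BL",37,338),("BB",215,574),("BR",713,400)]:P[n]=onz(a,*ca(x,y),.014);print(n,P[n])
for n,x,y in[("sFL",95,95),("sFR",607,90),("sNR",683,420),("sNL",70,428)]:P[n]=onz(b,*cb(x,y),.014);print(n,P[n])
for n,x,y in[("nb0",147,330),("nb1",318,277),("nb2",442,413),("nb3",262,478)]:P[n]=onz(a,*ca(x,y),.031);print(n,P[n])
for n,x,y in[("nFL",188,108),("nFR",519,102),("nNR",537,238),("nNL",188,240)]:print(n,onz(b,*cb(x,y),.031))
print("sizes",np.linalg.norm(P["BL"]-P["BB"]),np.linalg.norm(P["BR"]-P["BB"]),[np.linalg.norm(P[f"nb{i}"]-P[f"nb{(i+1)%4}"]) for i in range(4)])
# lever tip triangulated
(e1,d1),(e2,d2)=ray(a,*ca(597,52)),ray(b,*cb(374,45))
t=np.linalg.lstsq(np.c_[d1,-d2],e2-e1,rcond=None)[0];p,q=e1+t[0]*d1,e2+t[1]*d2
print("tip",(p+q)/2,np.linalg.norm(p-q))
for n,s,u,v,z in[("bell a",a,145,268,.005),("bell b",b,237,179,.005),("belltop a",a,145,236,.12),("case a",a,136,245,.01),("case b",b,264,173,.01)]:print(n,onz(s,u,v,z))
st=robot.read_state();print(st["orientation"],st["ee_pos"],st["t"],st["ft_force"],st["grip_width"])
E
```

```text
BL [0.7128 0.2345 0.014 ]
BB [0.49   0.2796 0.014 ]
BR [0.4343 0.0084 0.014 ]
sFL [0.4902 0.2781 0.014 ]
sFR [0.7162 0.2258 0.014 ]
sNR [ 0.6563 -0.0523  0.014 ]
sNL [ 0.4351 -0.0023  0.014 ]
nb0 [0.6585 0.2002 0.031 ]
nb1 [0.6389 0.1035 0.031 ]
nb2 [0.4994 0.1329 0.031 ]
nb3 [0.5163 0.2314 0.031 ]
nFL [0.5224 0.2196 0.031 ]
nFR [0.6638 0.1898 0.031 ]
nNR [0.6354 0.0673 0.031 ]
nNL [0.4995 0.1    0.031 ]
sizes 0.22737536499650882 0.2768998866296943 [np.float64(0.09867172159617225), np.float64(0.14252202140534823), np.float64(0.09995174007736086), np.float64(0.14551415715734686)]
tip [ 0.548  -0.0145  0.1618] 0.0009345265479546734
bell a [0.5751 0.409  0.005 ]
bell b [0.5822 0.3476 0.005 ]
belltop a [0.5598 0.4019 0.12  ]
case a [0.6799 0.3775 0.01  ]
case b [0.6802 0.3626 0.01  ]
[[ 0.9625  0.2714 -0.0002]
 [ 0.2714 -0.9625  0.0006]
 [-0.     -0.0006 -1.    ]] [ 0.1763 -0.6254  0.2052] 0.3 [-0.2881  0.1152  0.4271] 1.0002921261933904
```

Board centre is about (0.574, 0.115), its x axis about (-0.203, -0.979) and its y axis about (0.979, -0.203). The measured tip maps to board (132, 1) mm at a height of 162 mm, which agrees with the task. The notebook is near-parallel and about 50 mm short of flush. I'll move over to the pushing side, aiming for (0.593, 0.244) with a turn of +62.6°.

```bash
python3 -m creep '[{"grip":1,"travel":[0,0,0.05],"turn":0},{"grip":1,"travel":[0,0,0.045],"turn":0},{"grip":1,"travel":[0.021,0.043,0],"turn":6},{"grip":1,"travel":[0.021,0.043,0],"turn":6},{"grip":1,"travel":[0.021,0.043,0],"turn":6}]'
python3 -m creep '[{"grip":1,"travel":[0.021,0.043,0],"turn":6},{"grip":1,"travel":[0.021,0.043,0],"turn":6},{"grip":1,"travel":[0.021,0.043,0],"turn":6},{"grip":1,"travel":[0.021,0.043,0],"turn":6},{"grip":1,"travel":[0.021,0.043,0],"turn":6}]'
python3 -m creep '[{"grip":1,"travel":[0.021,0.043,0],"turn":6},{"grip":1,"travel":[0.021,0.043,0],"turn":6},{"grip":1,"travel":[0.021,0.043,0],"turn":2.6},{"grip":1,"travel":[0.021,0.043,0],"turn":0},{"grip":1,"travel":[0.021,0.043,0],"turn":0}]'
python3 -c "
from bench import robot;s=robot.read_state();print(s['ee_pos'],s['orientation'],s['joints'],s['t'])"
```

```text
t: 0.8
ee_pos: [0.24, -0.4952, 0.3008]
orientation: [[0.829, 0.559, 0.001], [0.559, -0.829, -0.001], [0.0, 0.001, -1.0]]
ft_force: [1.7, 0.9, 0.3]
grip_width: 1.004
grasp_force: 0.0
t: 1.3
ee_pos: [0.3449, -0.2798, 0.3008]
orientation: [[0.439, 0.899, 0.001], [0.899, -0.439, -0.001], [-0.0, 0.001, -1.0]]
ft_force: [1.8, -0.6, -0.1]
grip_width: 1.002
grasp_force: 0.0
t: 1.8
ee_pos: [0.4499, -0.065, 0.3008]
orientation: [[0.203, 0.979, 0.001], [0.979, -0.203, -0.0], [-0.0, 0.001, -1.0]]
ft_force: [0.8, -0.4, -0.9]
grip_width: 1.003
grasp_force: 0.0
[ 0.4499448  -0.06502254  0.30080053] [[ 2.02527628e-01  9.79276209e-01  8.16666939e-04]
 [ 9.79276501e-01 -2.02527285e-01 -4.83739623e-04]
 [-3.08317366e-04  8.97713380e-04 -9.99999550e-01]] [ 24.86676475  14.70407056 -25.57043034 108.22137292   7.40483131
  58.62740822 -15.51893425] 1.8
```

```bash
python3 -m creep '[{"grip":1,"travel":[0.0204,0.0441,0],"turn":0},{"grip":1,"travel":[0.0204,0.0441,0],"turn":0},{"grip":1,"travel":[0.0204,0.0441,0],"turn":0},{"grip":1,"travel":[0.0204,0.0441,0],"turn":0},{"grip":1,"travel":[0.0204,0.0441,0],"turn":0}]'
python3 -m creep '[{"grip":1,"travel":[0.0204,0.0441,0],"turn":0},{"grip":1,"travel":[0.0204,0.0441,0],"turn":0},{"grip":1,"travel":[0,0,-0.05],"turn":0},{"grip":1,"travel":[0,0,-0.05],"turn":0},{"grip":1,"travel":[0,0,0],"turn":0}]'
python3 - <<'E'
from bench import robot
from h import *
s=robot.snapshot("wrist");cv2.imwrite("pics/w1.png",s["img"]);print(s["camera_matrix"],s["eye"],s["attitude"])
E
```

```text
t: 2.3
ee_pos: [0.552, 0.1555, 0.3005]
orientation: [[0.202, 0.979, 0.0], [0.979, -0.202, -0.0], [-0.0, 0.0, -1.0]]
ft_force: [0.2, -1.0, -0.2]
grip_width: 0.997
grasp_force: 0.0
t: 2.8
ee_pos: [0.5878, 0.2394, 0.1938]
orientation: [[0.201, 0.98, -0.012], [0.98, -0.201, -0.006], [-0.009, -0.011, -1.0]]
ft_force: [0.0, -0.1, 0.4]
grip_width: 1.002
grasp_force: 0.0
[[297.3186   0.     252.0659]
 [  0.     297.3186 197.5751]
 [  0.       0.       1.    ]] [0.6069 0.3195 0.3729] [[ 0.9796  0.1891  0.0681]
 [-0.2007  0.9388  0.2799]
 [-0.011  -0.2879  0.9576]]
```

View pics/w1.png

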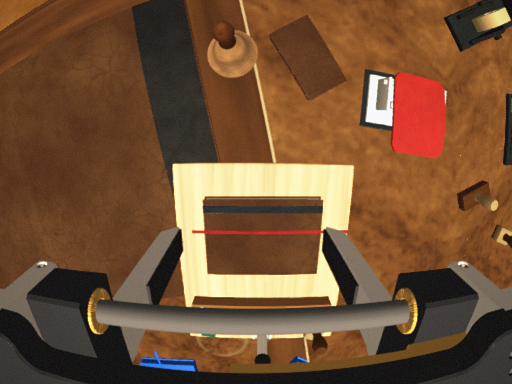

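The wrist view shows the board's open edge from (174,165) to (353,165). The notebook's pushed edge runs from (204,198) to (323,198), its far edge lies at row 275, and the bell is at (228,55). Now I measure those points.

```bash
cat >> h.py <<'E'
def wz(s,u,v,z):
    K=s["camera_matrix"];x,y=u-K[0,2],v-K[1,2];r=np.hypot(x,y);t=r/K[0,0]
    d=np.array(s["attitude"])@np.array([np.sin(t)*x/r,-np.sin(t)*y/r,-np.cos(t)]);e=np.array(s["eye"]);return e+d*(z-e[2])/d[2]
C=np.array([.574,.115]);X=np.array([-.203,-.979]);Y=np.array([.979,-.203])
def bf(p): q=np.array(p)[:2]-C; return np.array([q@X,q@Y])
E
python3 - <<'E'
from bench import robot
from h import *
s=robot.snapshot("wrist");st=robot.read_state();print(st["ee_pos"],bf(st["ee_pos"]),st["orientation"])
for n,u,v,z in[("b",174,165,.014),("b",353,165,.014),("pu",204,199,.031),("pu",323,199,.031),("fa",207,274,.031),("fa",321,274,.031),("stoptop",193,298,.037),("bellbase",228,68,.02)]:
    p=wz(s,u,v,z);print(n,p,bf(p))
E
```

```text
[0.5923 0.2419 0.2008] [-0.1279 -0.0079] [[ 0.2024  0.9793 -0.0009]
 [ 0.9793 -0.2024 -0.0003]
 [-0.0005 -0.0009 -1.    ]]
b [0.4962 0.2773 0.014 ] [-0.1431 -0.1091]
b [0.7206 0.2321 0.014 ] [-0.1444  0.1197]
pu [0.5276 0.2302 0.031 ] [-0.1034 -0.0689]
pu [0.6715 0.2009 0.031 ] [-0.1038  0.078 ]
fa [0.5039 0.1263 0.031 ] [ 0.0032 -0.0709]
fa [0.6564 0.0942 0.031 ] [0.0037 0.0849]
stoptop [0.4749 0.094  0.037 ] [ 0.0407 -0.0928]
bellbase [0.5893 0.3789 0.02  ] [-0.2615 -0.0385]
```

```bash
python3 -m creep '[{"grip":1,"travel":[0,0,-0.045],"turn":0},{"grip":1,"travel":[0,0,-0.045],"turn":0},{"grip":1,"travel":[0,0,-0.045],"turn":0},{"grip":1,"travel":[0,0,-0.03],"turn":0},{"grip":1,"travel":[0,0,-0.013],"turn":0}]'
python3 -m creep '[{"grip":1,"travel":[0,0,0],"turn":0},{"grip":1,"travel":[-0.0012,-0.0059,0],"turn":0},{"grip":1,"travel":[-0.0012,-0.0059,0],"turn":0},{"grip":1,"travel":[-0.0012,-0.0059,0],"turn":0},{"grip":1,"travel":[-0.0012,-0.0059,0],"turn":0}]'
python3 -m creep '[{"grip":1,"travel":[-0.0012,-0.0059,0],"turn":0},{"grip":1,"travel":[-0.0012,-0.0059,0],"turn":0},{"grip":1,"travel":[-0.0012,-0.0059,0],"turn":0},{"grip":1,"travel":[-0.0012,-0.0059,0],"turn":0},{"grip":1,"travel":[-0.0012,-0.0059,0],"turn":0}]'
```

```text
t: 3.4
ee_pos: [0.5933, 0.2419, 0.0227]
orientation: [[0.203, 0.979, 0.001], [0.979, -0.203, 0.0], [0.0, 0.001, -1.0]]
ft_force: [0.2, -0.3, 0.2]
grip_width: 0.999
grasp_force: 0.0
t: 3.9
ee_pos: [0.5887, 0.2191, 0.0241]
orientation: [[0.202, 0.979, 0.003], [0.979, -0.202, 0.002], [0.003, 0.003, -1.0]]
ft_force: [0.4, 2.3, 1.6]
grip_width: 0.998
grasp_force: 1.1
t: 4.4
ee_pos: [0.5812, 0.1886, 0.0224]
orientation: [[0.202, 0.979, -0.0], [0.979, -0.202, 0.0], [0.0, -0.0, -1.0]]
ft_force: [0.4, 2.2, 0.4]
grip_width: 1.0
grasp_force: 1.0
```

```bash
python3 -m creep '[{"grip":1,"travel":[-0.0004,-0.002,0],"turn":0},{"grip":1,"travel":[-0.0004,-0.002,0],"turn":0},{"grip":1,"travel":[-0.0004,-0.002,0],"turn":0},{"grip":1,"travel":[-0.0004,-0.002,0],"turn":0},{"grip":1,"travel":[-0.0004,-0.002,0],"turn":0}]'
python3 -m creep '[{"grip":1,"travel":[-0.0002,-0.001,0],"turn":0},{"grip":1,"travel":[-0.0002,-0.001,0],"turn":0},{"grip":1,"travel":[-0.0002,-0.001,0],"turn":0},{"grip":1,"travel":[0,0,0],"turn":0},{"grip":1,"travel":[0,0,0],"turn":0}]'
```

```text
t: 4.9
ee_pos: [0.5795, 0.1794, 0.0224]
orientation: [[0.202, 0.979, 0.0], [0.979, -0.202, 0.001], [0.001, 0.0, -1.0]]
ft_force: [0.3, 4.5, -1.3]
grip_width: 0.999
grasp_force: 2.2
t: 5.4
ee_pos: [0.5794, 0.1794, 0.0229]
orientation: [[0.201, 0.979, 0.002], [0.979, -0.201, 0.005], [0.005, 0.001, -1.0]]
ft_force: [1.0, 7.1, -0.5]
grip_width: 0.997
grasp_force: 3.5
```

The force is rising with the tool stalled, so the notebook is against the stop. I'll press a little more and check that it is flush.

```bash
python3 -m creep '[{"grip":1,"travel":[-0.0004,-0.002,0],"turn":0},{"grip":1,"travel":[-0.0004,-0.002,0],"turn":0},{"grip":1,"travel":[0,0,0],"turn":0},{"grip":1,"travel":[0,0,0],"turn":0},{"grip":1,"travel":[0,0,0],"turn":0}]'
python3 - <<'E'
from bench import robot
from h import *
s=robot.snapshot("wrist");a=robot.snapshot("scene");st=robot.read_state();print(s["eye"],bf(st["ee_pos"]),st["ft_force"])
A=cv2.resize(a["img"][165:265,165:290],None,fx=4,fy=4,interpolation=cv2.INTER_CUBIC)
W=cv2.resize(s["img"][100:350,120:400],None,fx=1.5,fy=1.5,interpolation=cv2.INTER_CUBIC)[:375]
o=np.zeros((400,925,3),np.uint8)
o[:400,:500]=A;o[:375,500:920]=W
o=cv2.resize(o,(800,346));cv2.imwrite("pics/c2.png",o)
E
```

```text
t: 5.9
ee_pos: [0.5795, 0.1794, 0.0235]
orientation: [[0.201, 0.98, 0.005], [0.98, -0.201, 0.011], [0.011, 0.002, -1.0]]
ft_force: [1.4, 12.6, -1.1]
grip_width: 0.999
grasp_force: 6.1
[0.5955 0.2564 0.2043] [-0.0641 -0.0077] [ 1.0341 12.8597 -1.0873]
```

View pics/c2.png

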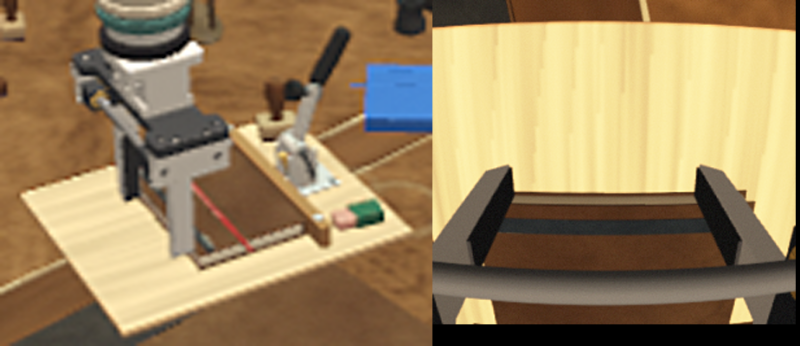

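The notebook lies flush along the stop (left panel, edges meeting from (235,130) to (325,240)). Its pushed edge at row 198 in the right panel is level on both fingers. Now I back off, rise, and go behind the lever with the fingers shut.

```bash
python3 -m creep '[{"grip":1,"travel":[0.003,0.0145,0],"turn":0},{"grip":1,"travel":[0.003,0.0145,0],"turn":0},{"grip":1,"travel":[0,0,0.046],"turn":0},{"grip":0.5,"travel":[0,0,0.046],"turn":0},{"grip":0,"travel":[0,0,0.046],"turn":0}]' 10
python3 -m creep '[{"grip":0,"travel":[0,0,0.046],"turn":0},{"grip":0,"travel":[0,0,0.046],"turn":0},{"grip":0,"travel":[0,0,0.046],"turn":0},{"grip":0,"travel":[0,0,0],"turn":0},{"grip":0,"travel":[-0.007,-0.045,0],"turn":0}]'
python3 -m creep '[{"grip":0,"travel":[-0.007,-0.045,0],"turn":0},{"grip":0,"travel":[-0.007,-0.045,0],"turn":0},{"grip":0,"travel":[-0.007,-0.045,0],"turn":0},{"grip":0,"travel":[-0.007,-0.045,0],"turn":0},{"grip":0,"travel":[-0.007,-0.045,0],"turn":0}]'
```

```text
t: 6.5
ee_pos: [0.5832, 0.2004, 0.1613]
orientation: [[0.202, 0.979, -0.002], [0.979, -0.202, -0.002], [-0.003, -0.002, -1.0]]
ft_force: [1.0, -0.1, -0.5]
grip_width: 0.869
grasp_force: 0.0
t: 7.0
ee_pos: [0.5767, 0.1628, 0.2997]
orientation: [[0.193, 0.981, 0.002], [0.981, -0.193, 0.005], [0.005, 0.001, -1.0]]
ft_force: [0.4, -0.5, 0.0]
grip_width: 0.439
grasp_force: 0.0
t: 7.5
ee_pos: [0.5407, -0.0712, 0.2977]
orientation: [[0.202, 0.979, -0.002], [0.979, -0.202, -0.001], [-0.001, -0.002, -1.0]]
ft_force: [0.8, -0.8, -0.1]
grip_width: 0.022
grasp_force: 0.0
```

```bash
python3 -m creep '[{"grip":0,"travel":[-0.004,0.001,-0.04],"turn":0},{"grip":0,"travel":[0,0,-0.045],"turn":0},{"grip":0,"travel":[0,0,-0.045],"turn":0},{"grip":0,"travel":[0,0,-0.037],"turn":0},{"grip":0,"travel":[0,0,0],"turn":0}]'
python3 -m creep '[{"grip":0,"travel":[0.0015,0.007,0],"turn":0},{"grip":0,"travel":[0.0015,0.007,0],"turn":0},{"grip":0,"travel":[0.0015,0.007,0],"turn":0},{"grip":0,"travel":[0.0015,0.007,0],"turn":0},{"grip":0,"travel":[0.0015,0.007,0],"turn":0}]'
python3 -m creep '[{"grip":0,"travel":[0.0015,0.007,0],"turn":0},{"grip":0,"travel":[0.0015,0.007,0],"turn":0},{"grip":0,"travel":[0.0015,0.007,0],"turn":0},{"grip":0,"travel":[0.0015,0.007,0],"turn":0},{"grip":0,"travel":[0.0015,0.007,0],"turn":0}]'
python3 - <<'E'
from bench import robot
from h import *
a=robot.snapshot("scene");b=robot.snapshot("side")
A=cv2.resize(a["img"][145:265,165:290],None,fx=3,fy=3,interpolation=cv2.INTER_CUBIC)
B=cv2.resize(b["img"][125:245,190:315],None,fx=3,fy=3,interpolation=cv2.INTER_CUBIC)
cv2.imwrite("pics/d.png",np.hstack([A,B]));print(bf(robot.read_state()["ee_pos"]))
E
```

```text
t: 8.0
ee_pos: [0.5332, -0.0683, 0.1266]
orientation: [[0.202, 0.979, -0.012], [0.979, -0.202, 0.0], [-0.002, -0.012, -1.0]]
ft_force: [-1.0, -0.8, 1.2]
grip_width: -0.001
grasp_force: 0.0
t: 8.5
ee_pos: [0.5462, -0.0322, 0.1325]
orientation: [[0.202, 0.979, 0.002], [0.979, -0.202, -0.0], [0.0, 0.002, -1.0]]
ft_force: [0.3, 0.6, -0.3]
grip_width: 0.003
grasp_force: 0.0
t: 9.0
ee_pos: [0.5529, 0.001, 0.1318]
orientation: [[0.203, 0.979, -0.0], [0.979, -0.203, -0.002], [-0.002, 0.0, -1.0]]
ft_force: [-1.3, -3.7, 2.7]
grip_width: 0.007
grasp_force: 2.0
[0.1137 0.0025]
```

View pics/d.png

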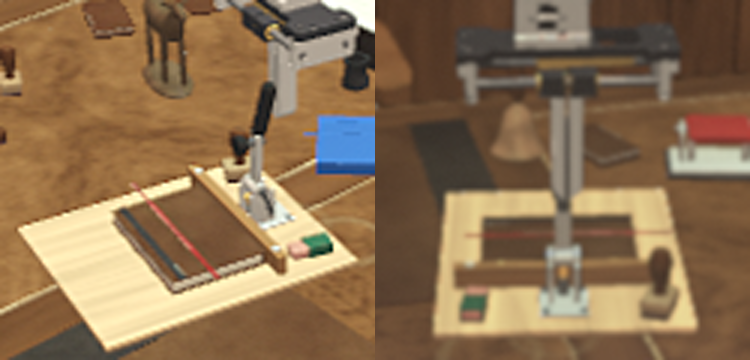

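The left view shows the fingers behind the grip at (285,90) and the lever rotating upright, and the right view shows them centred on it at (565,200). I'll keep pushing.

```bash
python3 -m creep '[{"grip":0,"travel":[0.0015,0.007,0],"turn":0},{"grip":0,"travel":[0.0015,0.007,0],"turn":0},{"grip":0,"travel":[0.0015,0.007,0],"turn":0},{"grip":0,"travel":[0.0015,0.007,0],"turn":0},{"grip":0,"travel":[0.0015,0.007,0],"turn":0}]'
python3 -m creep '[{"grip":0,"travel":[0.0015,0.007,0],"turn":0},{"grip":0,"travel":[0.0015,0.007,0],"turn":0},{"grip":0,"travel":[0.0015,0.007,0],"turn":0},{"grip":0,"travel":[0.0015,0.007,0],"turn":0},{"grip":0,"travel":[0.0015,0.007,0],"turn":0}]'
python3 -c "
from h import *
from bench import robot;print(bf(robot.read_state()['ee_pos']))"
```

```text
t: 9.6
ee_pos: [0.5604, 0.0375, 0.1311]
orientation: [[0.202, 0.979, -0.001], [0.979, -0.202, -0.0], [-0.0, -0.001, -1.0]]
ft_force: [0.0, -4.5, -2.1]
grip_width: 0.004
grasp_force: 1.5
t: 10.1
ee_pos: [0.5686, 0.0738, 0.1318]
orientation: [[0.201, 0.98, 0.001], [0.98, -0.201, 0.002], [0.002, 0.001, -1.0]]
ft_force: [-0.9, 0.2, 0.1]
grip_width: 0.006
grasp_force: 0.0
[0.0414 0.0031]
```

```bash
python3 -m creep '[{"grip":0,"travel":[0,0,0.045],"turn":0},{"grip":0,"travel":[0,0,0.045],"turn":0},{"grip":0,"travel":[-0.01,-0.045,0.015],"turn":0},{"grip":0,"travel":[-0.01,-0.045,0],"turn":0},{"grip":0,"travel":[-0.01,-0.045,0],"turn":0}]'
python3 -m creep '[{"grip":0,"travel":[-0.01,-0.045,0],"turn":0},{"grip":0,"travel":[-0.01,-0.045,0],"turn":0},{"grip":0,"travel":[0,0,0],"turn":0},{"grip":0,"travel":[0,0,0],"turn":0},{"grip":0,"travel":[0,0,0],"turn":0}]'
python3 - <<'E'
from bench import robot
from h import *
a=robot.snapshot("scene");b=robot.snapshot("side")
A=cv2.resize(a["img"][165:265,165:290],None,fx=3,fy=3,interpolation=cv2.INTER_CUBIC)
B=cv2.resize(b["img"][145:245,190:315],None,fx=3,fy=3,interpolation=cv2.INTER_CUBIC)
cv2.imwrite("pics/e.png",np.hstack([A,B]))
E
```

```text
t: 10.6
ee_pos: [0.5387, -0.0632, 0.2377]
orientation: [[0.2, 0.98, 0.003], [0.98, -0.2, 0.0], [0.001, 0.003, -1.0]]
ft_force: [0.9, -1.0, -0.1]
grip_width: 0.005
grasp_force: 0.0
t: 11.1
ee_pos: [0.5189, -0.1508, 0.2368]
orientation: [[0.2, 0.98, 0.001], [0.98, -0.2, 0.001], [0.002, 0.001, -1.0]]
ft_force: [-0.5, 0.4, 0.3]
grip_width: 0.004
grasp_force: 0.0
```

View pics/e.png

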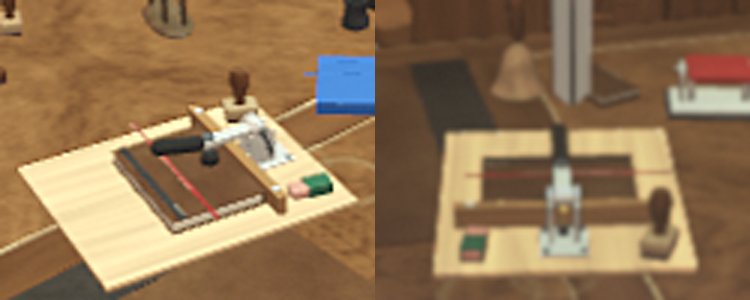

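The lever lies closed with its grip at (180,145), and its foot presses on the notebook at (210,155). The notebook is still flush with the stop, the bystanders have not moved, and the arm is clear of everything.

```bash
python3 -c "
from bench import robot;print(robot.hand_in())"
```

```text
the job is handed in; nothing more can be done
None
```

The notebook was pushed flush against the back stop and the clamp lever flipped past centre, closing its foot onto the notebook; the last pictures show this with the bystanders unmoved and the arm clear, and the job is handed in (no verdict was returned).

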